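# Set a shaft offcut in the saw jig with swing stop and cam lever

### The arm

A 6-joint arm with a two-finger parallel gripper is mounted at the origin on a cart in front of the work surface, level with it; the furniture and walls round the work are solid. World frame = base frame: x ahead of the robot, y to its left, z up, the work surface at z = 0. Lengths are in m, angles in rad, forces in N, time in s.
With the tool pointing down it reaches from about 0.325 to 0.9 m from the base axis. Payload 3.5 kg.
Tool frame: the origin (TCP) lies on the centre line of the jaws, within the pads' length; the fingertips stand 25 mm ahead of it and the grasp point (between the pads) lies 6 mm ahead of it; z points along the fingers, y is the line along which they close (so a half turn about z gives the same grasp; the last joint's range is limited). The gripper opens to 85 mm and grips with 20 to 120 N. Pads are 22 mm wide; open, the fingers measure 114 mm over their backs; the gripper's body (76 mm by 85 mm) begins 54 mm behind the grasp point. The pads swing forward as they close: fully open they stand 13 mm farther back than shut.
Start: joints at [1.082, 0.276, -0.026, 1.268, 0, 1.467], TCP at [0.235, 0.579, 0.256] pointing down, gripper open.
Joint ranges: [-3.12, 3.12], [-0.85, 1.88], [-1.08, 1.24], [-1.95, 2.15], [-1.57, 1.53], [-3.14, 3.14]. Speed limits (rad/s): [2.57, 2.57, 3.14, 3.14, 3.14, 3.14].

### API

Orientations are given as a unit quaternion [w, x, y, z].
In Python, from plant import r gives the robot as it stands.
- The arm moves only by the tool carry_out, never from a script. Its argument "moves" is text: rows parted by semicolons, each of 5 numbers parted by spaces: the shift along the world's x, y, z in m, then the turn about the world's z in rad, then the closure, from -1 (fully open) to 1 (shut), so that 0 is half open. A call has 1 to 5 rows; each row shifts and turns the commanded pose from where the row before left it; what a row does not reach is not made up. A row lasts 1/8 s, in which the tool goes at most 62.5 mm and 10.7 degrees, less where a joint would pass 70% of its speed; a pose out of reach is approached as far as the arm can. A call with a gripper value outside its range is refused whole. The fingers move at their own pace and stop on an object; "squeeze" is the grip in N (left out, the last holds). Time passes only in rows, so rows that do not move let the fingers close. It gives the time, the measured TCP pose, the force, the opening and the grip force at its end, in the units of the state.
- r.get_state(): the state, without advancing time (a new reading comes with each control period).
- r.camera(name): name is "scene" or "top" or "wrist"; returns a dict with "img" (384x512x3 uint8, blue, green, red), "fx", "fy", "cx", "cy" (pixels), "rvec" (rotation vector, rad) and "tvec" (3), from world to camera coordinates, as OpenCV has them. Camera axes: x right, y down, z forward; pixel columns grow to the right and rows downward; lengths in m; the calibration is good to about 2 mm. A picture is of the moment at which its call begins. There is no depth.
- r.finish_job(): hands the job in; it is judged then, once.
Trained networks look in a picture, given as the dict that the camera call returned (one of the last four; its "shot" number tells which), for a name from the list of things; names that differ only in an ending like _2 or _b are one class to them, and where a whole thing is asked for, a point or a joint stands for the part that bears it (a point fixed in the world has none). Each returns a list of dicts, best first, with "confidence" (0 to 1); they miss things now and then, are a little off and sometimes report something else, mostly with a low value. They report only what shows in the picture. A call takes as long as a camera call.
- r.outline_of(thing, picture): "mask" (384x512 bool, what is visible of it) and "centre" ([column, row] in pixels, amid what is visible of it).
- r.spot_point(thing, picture): "centre" ([column, row] in pixels: a listed point, or the origin of a listed thing).
The state is a dict: "time_s": time; "qpos": joint angles; "dq": joint speeds; "tau": joint torques, N m; "position": TCP position; "ee_rot": TCP orientation; "force": force on the tool from outside, world axes, zero at the start; "wrist_torque": the same for the moment, N m; "finger_gap": opening from 0.0 (shut) to 1.0 (fully open); "gripper_force": force on a finger pad.
Only numpy, scipy, OpenCV 4.12 (cv2) and the standard library are available. Lean on these libraries where they do the work, as an engineer would, in place of code of your own. Each camera call takes 0.05 s, during which the arm holds its last target. There are 200 camera calls.

### The job

Get the steel shaft offcut ready for sawing in the aluminium saw jig, pushing gently with a fingertip only: swing the length stop by its red thumb peg fully across the shaft's path, push the shaft endwise through its rests until its yellow-banded end touches the stop, then push the black-knobbed cam lever round as far as it goes so that the jaw clamps the shaft there. Do not pinch or lift anything, and leave the saw, pen, calliper and glue bottle where they lie.

Things in the scene. Friction and masses are not known exactly. Their poses are not given: they have to be found in the camera images.
- jig: fixed saw jig, aluminium base plate 125 (x) x 227 (y) x 12 mm. Origin on the bench under the shaft line; y runs along the shaft towards the stop, -x faces the operator, z up. Shaft line: x = 0, z = 34 mm. Two black U-rests 40 mm high at y = -74 and +12 mm carry the shaft with 2 mm side play. Clamp at y = -35 mm: dark fixed jaw, 48 mm high, on the +x side; moving jaw and cam on the -x side
- saw_slot (a point): fixed point on the shaft line, jig (0, 45, 34) mm, between the steel slotted posts of the saw guide, which stand 62 mm high at jig x = -26 to +23, y = 37 to 53 mm. Beyond y = 60 mm nothing but the swing stop stands on the plate (screw heads 16 mm high apart)
- stop_point (a point): point of the jig (fixed) on the shaft line where the stop's face lies once the stop is fully across: jig (0, 100, 34) mm. The shaft's tip must come here
- stop_pivot (a point): fixed point on the swing stop's vertical pivot axis, jig (-36, 105, 50) mm
- swing_stop (a joint): angle of the swing stop, counter-clockwise from above, 0 to 1.571 rad, starts at 0 to 0.25. At 0 the blade points to jig -y beside the shaft line, its thumb lever to +y; at 1.571, a hard limit, the blade lies across the shaft's path (+x) and the thumb lever points to -x. Light friction (1 N at the peg), stays where left; the shaft pushing on it presses it into its limit
- stop_thumb (a point): middle of the red upright peg (12 mm diameter, z = 38 to 62 mm, this point at z = 50) at the end of the stop's 10 mm wide thumb lever, 45 mm from the pivot. At the start push it from its +x side towards the operator (jig -x) and follow the quarter circle; at the end the finger is on its +y side
- cam_lever (a joint): angle of the cam lever, counter-clockwise from above, 0 to 1.222 rad, starts at 0 to 0.2. At 0 (open) it points at the operator, turned 20 degrees to the right (direction 200 degrees in the jig frame); at 1.222, a hard limit, it lies along the shaft (jig -y) and is clamped. Needs 1.5 to 3 N at the knob; stays where left
- lever_pivot (a point): fixed point on the cam lever's vertical pivot axis, jig (-45, -35, 47) mm
- lever_knob (a point): centre of the black ball knob (27 mm diameter, z = 47 mm) at the end of the cam lever, 88 mm from its pivot; the rod is 10 mm thick. At the start push rod or knob from its +y side towards jig -y and follow the arc; at the end the finger is on its -x side
- jaw_pad: rubber pad of the moving jaw, between cam and shaft at jig y = -35 mm. The cam lever drives it 7 mm towards the shaft; it stands about 4 mm off when the lever is open and is sprung, pressing with about 10 N when the lever is fully round
- shaft: loose piece of chromed steel shaft, 15 mm diameter, 200 mm long, 75 g, lying in the rests along jig y; its y axis runs from the plain butt (blue band) to the tip (yellow band 57 to 69 mm from that end). Origin on its underside (as built; it may roll) at mid length
- shaft_tip (a point): centre of the shaft's end face that faces the stop; starts 43 to 66 mm short of stop_point
- shaft_butt (a point): centre of the shaft's other end face, clear of the plate, 34 mm above the bench; push here along jig +y. It slides with less than 1 N
- hacksaw: bystander: small hacksaw lying flat, 255 x 75 x 16 mm, orange handle
- marker_pen: bystander: black felt marker lying, 140 mm
- vernier_caliper: bystander: steel calliper lying, 205 x 74 x 12 mm
- glue_blue: bystander: small blue glue bottle standing, 27 mm diameter, 60 mm high

How it is judged:
By the outcome, as a careful person would: the job done as asked, in the order asked, and still so for the second after the job is handed in, with the robot touching nothing.
It also fails if it takes over 58 s, if anything falls off the work surface, if the arm or the gripper's body presses on something with over 40 N, if the wrist force passes 120 N, or if a joint passes its speed limit or range.

## Working session

There is one attempt and no reset: what is moved stays moved. The work goes in short steps, Python scripts to look and compute and a tool call to move; the robot and the scene stay as the last step left them, time stands still between calls to the robot, and variables do not carry over. Pictures are saved under pics/ and viewed, at most 10 in all, crops included, and the job is handed in when it is done.

Besides the shell and the picture viewer there is one more tool, called after "Request:" as name(argument=value, ...), one argument or row to a line, values as JSON. carry_out: Moves the arm, as the interface text tells. Its arguments: {"type":"object","properties":{"moves":{"type":"string"},"squeeze":{"type":"number"}},"required":["moves"]}

```bash
mkdir -p pics; cat > h.py <<'E'
import numpy as np, cv2
from plant import r
def P(c):
    R,_=cv2.Rodrigues(np.array(c["rvec"],float)); return R,np.array(c["tvec"],float).ravel()
def ray(c,px,z):
    R,t=P(c); d=R.T@np.array([(px[0]-c["cx"])/c["fx"],(px[1]-c["cy"])/c["fy"],1]); o=-R.T@t
    return o+d*(z-o[2])/d[2]
def proj(c,X):
    R,t=P(c); p=R@np.array(X,float)+t; return np.array([c["fx"]*p[0]/p[2]+c["cx"],c["fy"]*p[1]/p[2]+c["cy"]])
E
python3 - <<'E'
from h import *
s=r.get_state(); print(s["time_s"],s["position"],s["ee_rot"],s["finger_gap"])
ims=[]
Z=dict(saw_slot=.034,stop_point=.034,stop_pivot=.05,stop_thumb=.05,lever_pivot=.047,lever_knob=.047,shaft_tip=.034,shaft_butt=.034,jig=0)
for n in("scene","top"):
    c=r.camera(n); ims.append(c["img"]); print(n,-P(c)[0].T@P(c)[1])
    for k,z in Z.items():
        for d in r.spot_point(k,c)[:2]: print(k,np.round(d["centre"],1),round(d["confidence"],2),np.round(ray(c,d["centre"],z),4))
    cv2.imwrite(f"pics/{n}0.png",c["img"])
E
```

```text
0.0 [0.23481761 0.57839858 0.25511923] [-3.72569969e-04  1.91699831e-01  9.81452920e-01 -1.09613378e-03] 0.9954130457820444
scene [0.1710548  0.48002547 0.55776441]
saw_slot [237.9 197.6] 0.73 [ 0.5752 -0.2113  0.034 ]
stop_point [214.8 205.5] 0.85 [ 0.6043 -0.1591  0.034 ]
stop_pivot [216.  206.5] 0.86 [ 0.5868 -0.1376  0.05  ]
stop_pivot [152.9 250.9] 0.66 [0.6116 0.041  0.05  ]
stop_thumb [201.  213.5] 0.78 [ 0.6005 -0.1007  0.05  ]
stop_thumb [217.8 205.6] 0.2 [ 0.5852 -0.1423  0.05  ]
lever_pivot [274.7 191.2] 0.94 [ 0.5045 -0.2574  0.047 ]
lever_pivot [237.6 198.3] 0.27 [ 0.5643 -0.1914  0.047 ]
lever_knob [311.2 206.4] 0.72 [ 0.4085 -0.2395  0.047 ]
lever_knob [218.3 204.8] 0.48 [ 0.5884 -0.1491  0.047 ]
shaft_tip [240.  200.4] 0.61 [ 0.5653 -0.2035  0.034 ]
jig [253.1 206.1] 0.6 [ 0.5517 -0.2415  0.    ]
top [ 0.366488  -0.2271323  1.2219527]
saw_slot [269.8 169.3] 0.68 [ 0.5802 -0.2089  0.034 ]
stop_point [256.4 158.8] 0.63 [ 0.6096 -0.1728  0.034 ]
stop_pivot [246.3 168.9] 0.77 [ 0.5792 -0.1464  0.05  ]
stop_thumb [232.1 160.9] 0.71 [ 0.6015 -0.1083  0.05  ]
lever_pivot [287.  200.3] 0.72 [ 0.494  -0.2537  0.047 ]
lever_knob [281.3 235.4] 0.59 [ 0.402  -0.2374  0.047 ]
lever_knob [341.8 256.7] 0.57 [ 0.3459 -0.3929  0.047 ]
shaft_tip [270.6 171.5] 0.72 [ 0.5741 -0.211   0.034 ]
shaft_butt [331.7 215.7] 0.57 [ 0.453  -0.3717  0.034 ]
shaft_butt [248.5 133. ] 0.52 [ 0.682  -0.1516  0.034 ]
```

```bash
python3 - <<'E'
import cv2
a=cv2.imread("pics/top0.png")[100:290,180:430]; cv2.imwrite("pics/v1.png",cv2.resize(a,None,fx=3.1,fy=3.1,interpolation=2))
a=cv2.imread("pics/scene0.png"); cv2.imwrite("pics/v2.png",cv2.resize(a,None,fx=1.5,fy=1.5,interpolation=2))
E
```

```text
(no output)
```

View pics/v1.png

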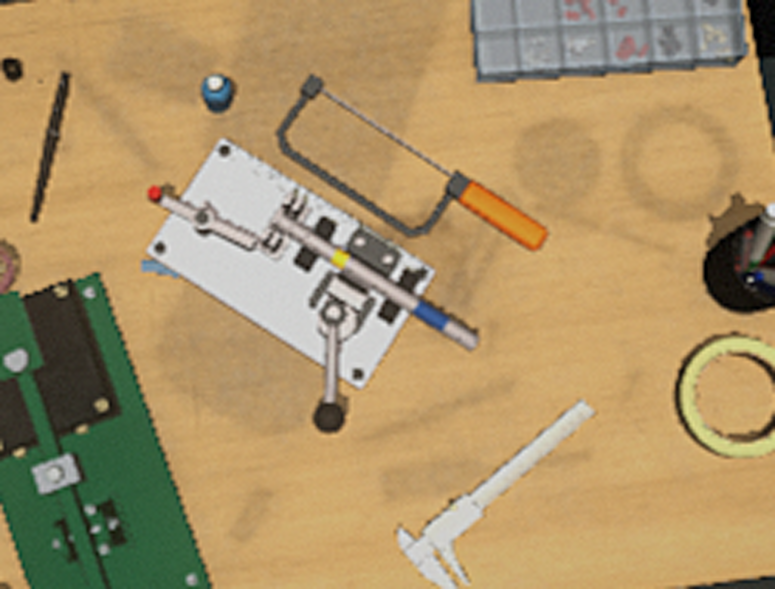

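View pics/v2.png

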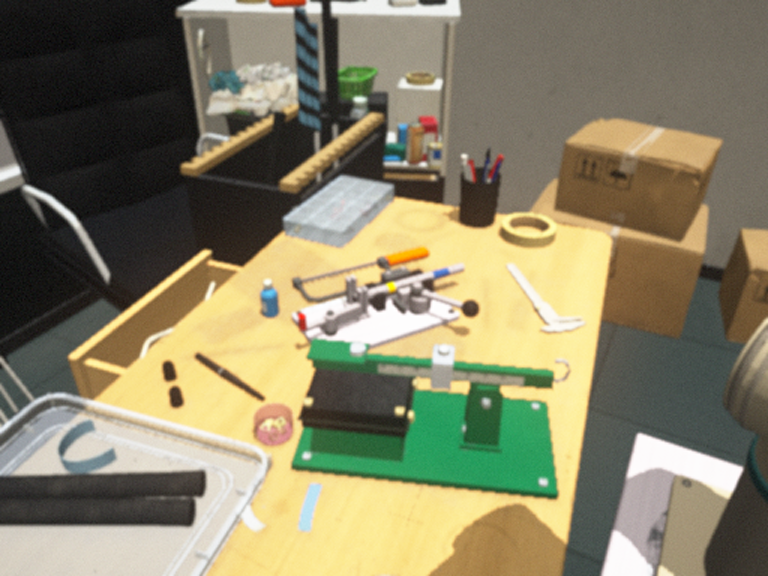

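```bash
cat >> h.py <<'E'
from scipy.optimize import least_squares
FIX=dict(saw_slot=(0,.045,.034),stop_point=(0,.1,.034),stop_pivot=(-.036,.105,.05),lever_pivot=(-.045,-.035,.047))
def W(p,X):
    c,s=np.cos(p[2]),np.sin(p[2]); return np.array([p[0]+c*X[0]-s*X[1],p[1]+s*X[0]+c*X[1],X[2]])
def pts(p):
    d=dict(FIX); a,b,u=p[3:6]
    d["stop_thumb"]=(-.036-.045*np.sin(a),.105+.045*np.cos(a),.05)
    e=np.radians(200)+b; d["lever_knob"]=(-.045+.088*np.cos(e),-.035+.088*np.sin(e),.047)
    d["shaft_tip"]=(0,.1-u,.034); d["shaft_butt"]=(0,-.1-u,.034)
    return {k:W(p,v) for k,v in d.items()}
def fit(cams,p0,verbose=1):
    obs=[]
    for c in cams:
        for k in pts(p0):
            for d in r.spot_point(k,c):
                e=np.linalg.norm(proj(c,pts(p0)[k])-d["centre"])
                if d["confidence"]>.3 and e<0.03*c["fx"]/np.linalg.norm(P(c)[0]@pts(p0)[k]+P(c)[1]): obs.append((c,k,np.array(d["centre"]))); break
    def res(p):
        q=pts(p); o=[]
        for c,k,x in obs:
            o+=list((proj(c,q[k])-x)*(P(c)[0]@q[k]+P(c)[1])[2]/c["fx"]/.003)
        return np.array(o+[(p[3]-.12)/.8,(p[4]-.1)/.8])
    s=least_squares(res,p0,loss="soft_l1",x_scale=[.01,.01,.05,.1,.1,.01])
    if verbose:
        rr=res(s.x)
        for i,(c,k,x) in enumerate(obs): print(k,np.round(rr[2*i:2*i+2]*3,1),"mm")
        print("p",np.round(s.x,4))
        for k,v in pts(s.x).items(): print(k,np.round(v,4))
    return s.x
E
python3 - <<'E'
from h import *
cs=[r.camera("top"),r.camera("scene")]
fit(cs,np.array([.548,-.245,-.645,.1,.1,.055]))
c=r.camera("wrist");R,t=P(c);print(-R.T@t,r.get_state()["position"],R[2],c["fx"])
E
```

```text
saw_slot [2.9 8.3] mm
stop_point [-5.7 -4.5] mm
stop_pivot [-3.7 -9.1] mm
lever_pivot [-6.9 -5. ] mm
stop_thumb [-7.7  0.9] mm
lever_knob [-3.2  2.5] mm
shaft_tip [-1.1 -1.4] mm
shaft_butt [ 7.8 -3.5] mm
saw_slot [ 3.5 -0.1] mm
stop_point [ 2.7 -7.3] mm
stop_pivot [ 6.8 -3.6] mm
lever_pivot [1.9 4.4] mm
stop_thumb [-2.4 -3.2] mm
lever_knob [ 4.4 -3.2] mm
shaft_tip [ 0.2 -7.9] mm
shaft_butt [-0.2  1.1] mm
p [ 0.5512 -0.249  -0.6058  0.1553  0.2046  0.058 ]
saw_slot [ 0.5768 -0.212   0.034 ]
stop_point [ 0.6082 -0.1668  0.034 ]
stop_pivot [ 0.5814 -0.1422  0.05  ]
lever_pivot [ 0.4943 -0.2522  0.047 ]
stop_thumb [ 0.601  -0.1017  0.05  ]
lever_knob [ 0.4064 -0.2476  0.047 ]
shaft_tip [ 0.5751 -0.2145  0.034 ]
shaft_butt [ 0.4613 -0.3789  0.034 ]
[0.16590463 0.60696823 0.37300633] [0.23519532 0.57907097 0.25632237] [ 0.26918256 -0.10864488 -0.9569415 ] 275.78591236092115
```

Request:
carry_out(
  moves="0.02 -0.055 0 -0.015 1; 0.02 -0.055 0 -0.015 1; 0.02 -0.055 0 -0.015 1; 0.02 -0.055 0 -0.015 1; 0.02 -0.055 0 -0.015 1",
  squeeze=20,
)

```text
time_s: 2.58
position: [0.3356, 0.3026, 0.2566]
ee_rot: [0.0, 0.228, 0.974, 0.0]
force: [0.5, 0.9, 0.2]
finger_gap: -0.001
gripper_force: 0.0
```

Request:
carry_out(
  moves="0.02 -0.055 0 -0.015 1; 0.02 -0.055 0 -0.015 1; 0.02 -0.055 0 -0.015 1; 0.02 -0.055 0 -0.015 1; 0.02 -0.055 0 -0.015 1",
)

```text
time_s: 3.2
position: [0.4357, 0.0272, 0.2568]
ee_rot: [0.001, 0.265, 0.964, 0.0]
force: [1.2, 0.2, 0.1]
finger_gap: 0.0
gripper_force: 0.0
```

Request:
carry_out(
  moves="0.02 -0.055 0 -0.015 1; 0.02 -0.055 0 -0.015 1; 0.02 -0.055 0 -0.015 1; 0.02 -0.055 0 -0.015 1; 0 0 0 0 1",
)

```text
time_s: 3.82
position: [0.5166, -0.1947, 0.2562]
ee_rot: [0.001, 0.296, 0.955, -0.0]
force: [-0.2, 0.3, -0.5]
finger_gap: -0.001
gripper_force: 0.0
```

```bash
python3 - <<'E'
from h import *
r.get_state();c=r.camera("wrist");s=r.get_state();R,t=P(c);print(s["time_s"],s["position"],s["ee_rot"],s["qpos"],s["finger_gap"],-R.T@t,R[2])
p=fit([c],np.array([.5512,-.249,-.606,.155,.2,.058]))
a=cv2.resize(c["img"],None,fx=1.5,fy=1.5)
for k,v in pts(p).items(): cv2.circle(a,tuple(int(z) for z in proj(c,v)*1.5),3,(0,0,255),1)
cv2.imwrite("pics/v3.png",a)
E
```

```text
3.875 [ 0.51545668 -0.19251172  0.25604652] [-2.27600375e-04  2.94829695e-01  9.55549775e-01  1.62307888e-04] [-4.75045759e-01  1.44835602e-01 -1.90603272e-01  1.23586240e+00
  2.40015643e-04  1.23508777e-01] -0.00032861430083696186 [ 0.45461528 -0.15267238  0.37278634] [ 0.24095834 -0.16461832 -0.95647263]
saw_slot [-0.6 -2.3] mm
stop_point [4.8 4.3] mm
stop_pivot [0.  0.8] mm
lever_pivot [-0.9 -1.4] mm
stop_thumb [-0.7  0. ] mm
lever_knob [-0.5 -0.7] mm
shaft_tip [-1.  -0.6] mm
shaft_butt [1.  1.3] mm
p [ 0.549  -0.2473 -0.5912  0.1216  0.1949  0.0543]
saw_slot [ 0.5741 -0.21    0.034 ]
stop_point [ 0.6047 -0.1643  0.034 ]
stop_pivot [ 0.5776 -0.1401  0.05  ]
lever_pivot [ 0.4921 -0.2513  0.047 ]
stop_thumb [ 0.598 -0.1    0.05 ]
lever_knob [ 0.4042 -0.2471  0.047 ]
shaft_tip [ 0.5745 -0.2094  0.034 ]
shaft_butt [ 0.463  -0.3754  0.034 ]
```

View pics/v3.png

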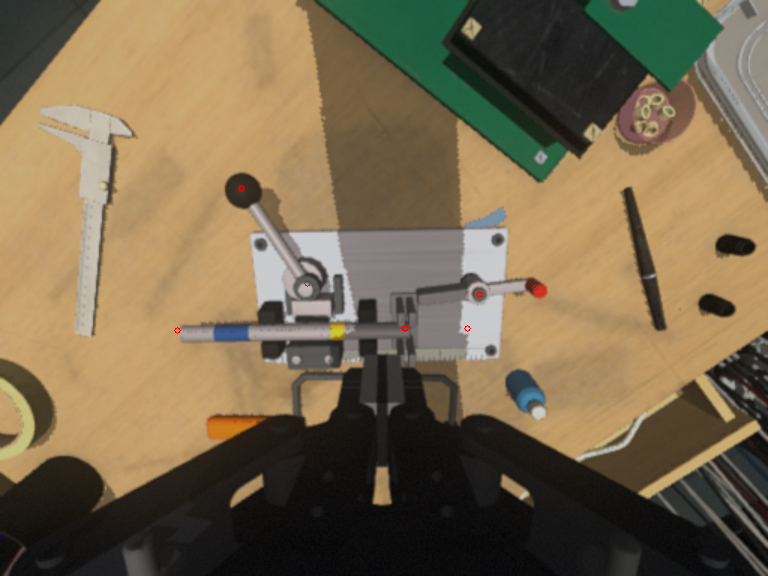

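Request:
carry_out(
  moves="0.035 0.026 0 0 1; 0.035 0.026 0 0 1; 0.034 0.026 0 0 1; 0 0 -0.05 0 1; 0 0 -0.05 0 1",
)

```text
time_s: 4.9
position: [0.6205, -0.112, 0.1562]
ee_rot: [0.001, 0.293, 0.956, -0.0]
force: [0.3, -0.4, -0.6]
finger_gap: 0.003
gripper_force: 0.0
```

```bash
cat >> h.py <<'E'
def J(p,w):
    c,s=np.cos(p[2]),np.sin(p[2]); dx,dy=w[0]-p[0],w[1]-p[1]; return np.round([1e3*(c*dx+s*dy),1e3*(-s*dx+c*dy)],1)
p3=np.array([.549,-.2473,-.5912,.1216,.1949,.0543])
E
python3 - <<'E'
from h import *
c=r.camera("wrist");s=r.get_state();w=s["position"]
p=fit([c],p3); print(w,J(p,w))
a=cv2.resize(c["img"],None,fx=1.5,fy=1.5)
for k,v in pts(p).items(): cv2.circle(a,tuple(int(z) for z in proj(c,v)*1.5),3,(0,0,255),1)
for o in [(0,0)]: cv2.circle(a,tuple(int(z) for z in proj(c,w+[0,0,-.025])*1.5),3,(0,255,0),1)
cv2.imwrite("pics/v4.png",a)
E
```

```text
saw_slot [-1.   0.9] mm
stop_point [ 2.2 -2. ] mm
stop_pivot [-0.1  1.8] mm
lever_pivot [-3.  0.] mm
stop_thumb [ 1.5 -0.2] mm
shaft_tip [-0.  -0.2] mm
p [ 0.5519 -0.2489 -0.5614  0.0607  0.1     0.0533]
saw_slot [ 0.5759 -0.2108  0.034 ]
stop_point [ 0.6052 -0.1643  0.034 ]
stop_pivot [ 0.5774 -0.1409  0.05  ]
lever_pivot [ 0.4952 -0.2546  0.047 ]
stop_thumb [ 0.599  -0.1014  0.05  ]
lever_knob [ 0.4078 -0.2447  0.047 ]
shaft_tip [ 0.5768 -0.2093  0.034 ]
shaft_butt [ 0.4704 -0.3786  0.034 ]
[ 0.61479442 -0.1106761   0.14773223] [-20.4 150.5]
```

View pics/v4.png

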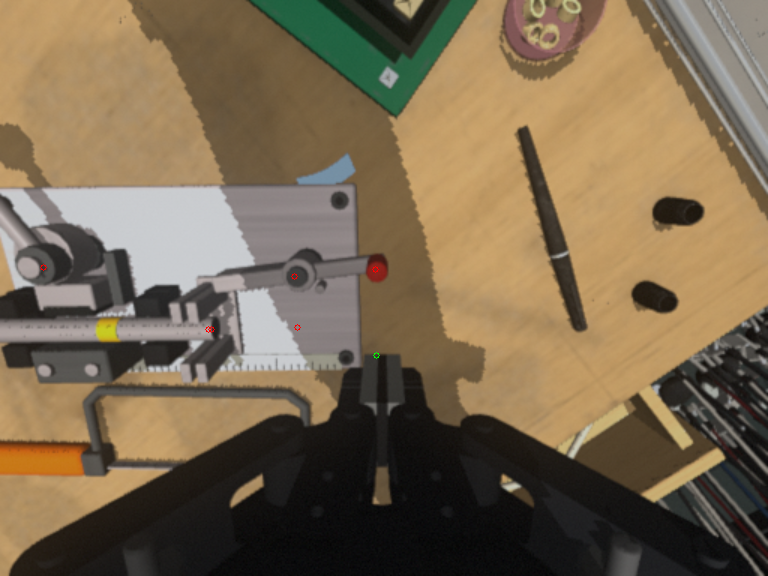

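```bash
python3 - <<'E'
from h import *
for i in range(3):
    s=r.get_state();print(s["time_s"],s["position"],s["dq"].round(3) if hasattr(s["dq"],"round") else s["dq"]);c=r.camera("wrist")
fit([c],p3)
d=r.outline_of("glue_blue",r.camera("top"));print(d[0]["centre"],d[0]["confidence"])
E
```

```text
5.35 [ 0.62089813 -0.11354136  0.15915614] [ 0.     0.006 -0.01  -0.002  0.002  0.001]
5.4 [ 0.6205931  -0.11346585  0.15870479] [ 0.002  0.008 -0.012 -0.004  0.002 -0.001]
5.45 [ 0.62024763 -0.11337271  0.15820929] [ 0.001  0.005 -0.012 -0.004 -0.    -0.001]
saw_slot [ 2.1 -0.7] mm
stop_point [ 2.2 -0.5] mm
stop_pivot [-1.4  0.5] mm
lever_pivot [-0.7 -1.3] mm
stop_thumb [-1.9  0.2] mm
shaft_tip [0.  1.9] mm
p [ 0.5508 -0.2477 -0.5889  0.1401  0.1     0.0491]
saw_slot [ 0.5758 -0.2103  0.034 ]
stop_point [ 0.6064 -0.1645  0.034 ]
stop_pivot [ 0.5792 -0.1404  0.05  ]
lever_pivot [ 0.494  -0.2518  0.047 ]
stop_thumb [ 0.5987 -0.0998  0.05  ]
lever_knob [ 0.4068 -0.2395  0.047 ]
shaft_tip [ 0.5791 -0.2053  0.034 ]
shaft_butt [ 0.468  -0.3717  0.034 ]Traceback (most recent call last):
  File "<stdin>", line 5, in <module>
IndexError: list index out of range
```

Request:
carry_out(
  moves="0 0 -0.02 0 1; 0 0 -0.025 0 1; 0 0 -0.025 0 1; 0 0 -0.015 0 1; 0 0 0 0 1",
)

```text
time_s: 6.62
position: [0.6181, -0.1127, 0.07]
ee_rot: [-0.001, 0.294, 0.956, -0.0]
force: [-0.2, 0.1, -0.2]
finger_gap: 0.001
gripper_force: 0.0
```

Request:
carry_out(
  moves="-0.0075 0.0065 0 0 1; -0.0075 0.0065 0 0 1; -0.007 0.004 0 0 1; -0.007 0.0045 0 0 1; 0 0 0 0 1",
)

```text
time_s: 7.25
position: [0.5894, -0.0908, 0.0715]
ee_rot: [-0.0, 0.293, 0.956, 0.0]
force: [0.7, 0.4, -0.0]
finger_gap: 0.001
gripper_force: 0.0
```

Request:
carry_out(
  moves="-0.005 -0.001 0 0 1; -0.0045 -0.001 0 0 1; -0.006 0 0 0 1; -0.006 -0.001 0 0 1; 0 0 0 0 1",
)

```text
time_s: 7.88
position: [0.5674, -0.0942, 0.071]
ee_rot: [-0.001, 0.294, 0.956, 0.0]
force: [0.7, -0.5, 0.2]
finger_gap: -0.004
gripper_force: 0.0
```

Request:
carry_out(
  moves="-0.006 -0.002 0 0 1; -0.006 -0.002 0 0 1; -0.007 -0.003 0 0 1; 0 0 0 0 1; 0 0 0 0 1",
)

```text
time_s: 8.5
position: [0.5514, -0.1004, 0.0717]
ee_rot: [0.002, 0.293, 0.956, 0.002]
force: [5.3, 3.7, -1.6]
finger_gap: -0.005
gripper_force: 3.3
```

```bash
python3 - <<'E'
from h import *
c=r.camera("wrist");s=r.get_state();w=s["position"]
p=fit([c],np.array([.5508,-.2477,-.589,1.4,.19,.053])); print(s["time_s"],w,J([.5505,-.2477,-.59],w),s["force"])
a=cv2.resize(c["img"],None,fx=1.5,fy=1.5)
cv2.imwrite("pics/v5.png",a)
E
```

```text
stop_thumb [-0. -0.] mm
p [ 0.5121 -0.2675 -0.4432  0.12    0.1     0.053 ]
saw_slot [ 0.5314 -0.2268  0.034 ]
stop_point [ 0.555  -0.1771  0.034 ]
stop_pivot [ 0.5246 -0.1572  0.05  ]
lever_pivot [ 0.4565 -0.2798  0.047 ]
stop_thumb [ 0.5389 -0.1145  0.05  ]
lever_knob [ 0.3685 -0.2803  0.047 ]
shaft_tip [ 0.5323 -0.225   0.034 ]
shaft_butt [ 0.4465 -0.4057  0.034 ]
8.55 [ 0.55136719 -0.10036864  0.07168898] [-81.2 122.9] [ 6.09379696  3.70556073 -2.02002667]
```

View pics/v5.png

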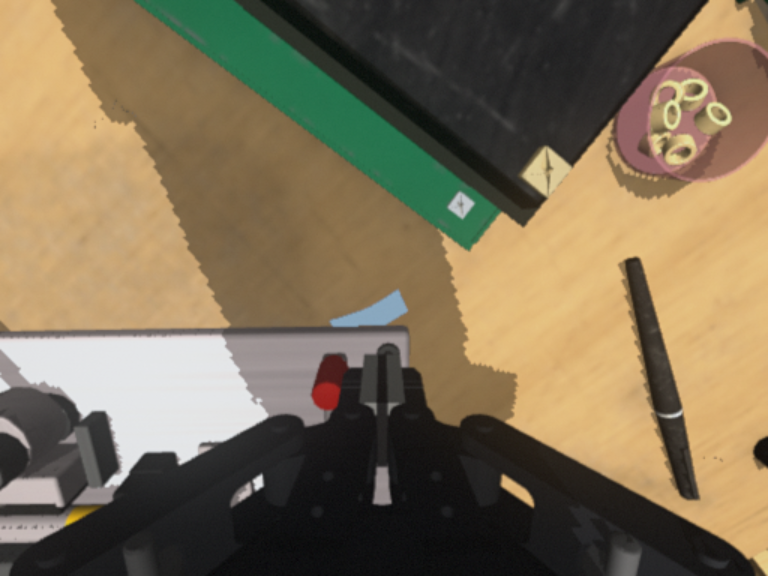

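Request:
carry_out(
  moves="0.008 0.0125 0 0 1; 0.009 0.0125 0 0 1; 0 0 0.05 0 1; 0 0 0.05 0 1; 0 0 0.05 0 1",
)

```text
time_s: 9.57
position: [0.5663, -0.0756, 0.2224]
ee_rot: [-0.001, 0.293, 0.956, -0.0]
force: [0.5, 0.7, 0.2]
finger_gap: -0.003
gripper_force: 0.0
```

Request:
carry_out(
  moves="-0.02 -0.053 0 0 1; -0.02 -0.053 0 0 1; -0.02 -0.053 0 0 1; -0.02 -0.053 0 0 1; -0.02 -0.053 0 0 1",
)

```text
time_s: 10.2
position: [0.4661, -0.3424, 0.2212]
ee_rot: [-0.0, 0.293, 0.956, -0.0]
force: [1.0, -0.2, -0.7]
finger_gap: -0.004
gripper_force: 0.0
```

Request:
carry_out(
  moves="-0.018 -0.053 0 0 1; 0 0 0 0 1; 0 0 0 0 1",
)

```text
time_s: 10.58
position: [0.4487, -0.3936, 0.2208]
ee_rot: [-0.001, 0.294, 0.956, 0.001]
force: [0.3, 1.2, -0.2]
finger_gap: 0.002
gripper_force: 0.0
```

```bash
python3 - <<'E'
from h import *
c=r.camera("wrist");s=r.get_state();w=s["position"]
p=fit([c],np.array([.5508,-.2477,-.589,1.57,.19,.053])); print(s["time_s"],w,J([.5505,-.2477,-.59],w),s["force"])
a=cv2.resize(c["img"],None,fx=1.5,fy=1.5)
q=pts([.5505,-.2477,-.59,1.571,.19,.053])
for k,v in q.items(): cv2.circle(a,tuple(int(z) for z in proj(c,v)*1.5),3,(0,0,255),1)
cv2.imwrite("pics/v6.png",a)
E
```

```text
saw_slot [ 1.2 -3.3] mm
stop_point [0.6 1.1] mm
lever_pivot [-1.8 -2.4] mm
lever_knob [-0.2 -0.3] mm
shaft_tip [-1.5  5. ] mm
shaft_butt [1.5 0.8] mm
p [ 0.5483 -0.2488 -0.5996  0.12    0.2218  0.0493]
saw_slot [ 0.5737 -0.2116  0.034 ]
stop_point [ 0.6047 -0.1662  0.034 ]
stop_pivot [ 0.5778 -0.1418  0.05  ]
lever_pivot [ 0.4914 -0.2523  0.047 ]
stop_thumb [ 0.5986 -0.1018  0.05  ]
lever_knob [ 0.4034 -0.2497  0.047 ]
shaft_tip [ 0.5769 -0.2069  0.034 ]
shaft_butt [ 0.464  -0.3721  0.034 ]
10.625 [ 0.44890743 -0.39312656  0.22094201] [  -3.5 -177.4] [ 0.72638583  0.22445857 -0.46565802]
```

View pics/v6.png

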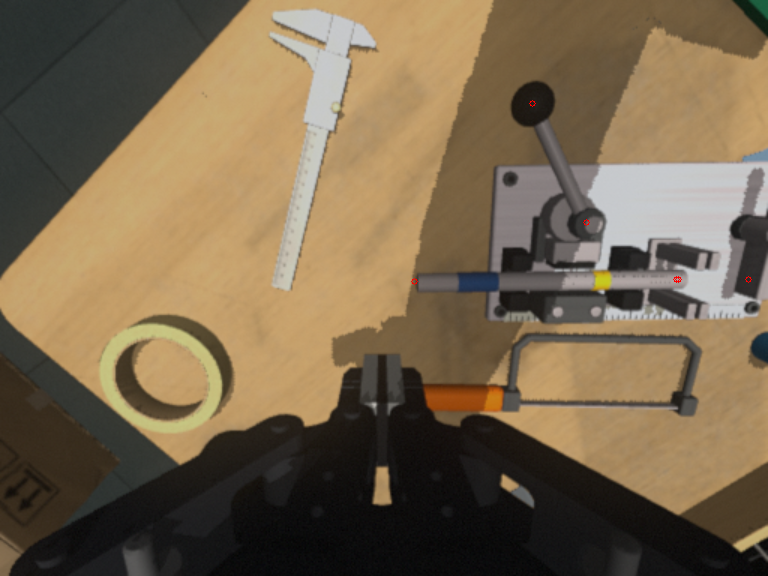

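```bash
python3 - <<'E'
from h import *
c=r.camera("top")
p=[.5505,-.2477,-.59]
for u,v in [(547,238),(536,250),(477,342),(590,405)]:
    px=(180+u/3.1,100+v/3.1); print(J(p,ray(c,px,.012)))
c=r.camera("wrist")
print(J(p,ray(c,(283,257),.012)),J(p,ray(c,(190,193),.01)),[J(p,ray(c,(x,188),.034)) for x in (277,280)])
s=r.get_state();print(J(p,s["position"]),s["position"])
E
```

```text
[ 117.8 -158.5]
[ 103.4 -156.1]
[   6.3 -155.8]
[  13.3 -266.1]
[ 101.2 -140.9] [  13.6 -257.8] [array([   1.4, -152.5]), array([   1.4, -149.1])]
[  -3.  -178.3] [ 0.4488279  -0.39422     0.22139533]
```

Request:
carry_out(
  moves="0.002 -0.0015 -0.04 0 1; 0 0 -0.04 0 1; 0 0 -0.04 0 1; 0 0 -0.04 0 1; 0 0 -0.014 0 1",
)

```text
time_s: 11.75
position: [0.4491, -0.3943, 0.0447]
ee_rot: [-0.002, 0.294, 0.956, 0.001]
force: [-0.3, 0.5, 0.5]
finger_gap: 0.004
gripper_force: 0.0
```

Request:
carry_out(
  moves="0 0 0 0 1; 0 0 0 0 1",
)

```text
time_s: 12.0
position: [0.4518, -0.3972, 0.0491]
ee_rot: [0.001, 0.294, 0.956, -0.001]
force: [-0.5, 0.7, 1.1]
finger_gap: 0.0
gripper_force: 0.0
```

Request:
carry_out(
  moves="0.0045 0.0066 0 0 1; 0.0045 0.0066 0 0 1; 0.0045 0.0067 0 0 1; 0.0045 0.0067 0 0 1; 0.0044 0.0066 0 0 1",
)

```text
time_s: 12.62
position: [0.4734, -0.3622, 0.0473]
ee_rot: [-0.0, 0.293, 0.956, -0.0]
force: [-1.3, -0.5, -0.7]
finger_gap: -0.001
gripper_force: 0.2
```

Request:
carry_out(
  moves="0.0045 0.0067 0 0 1; 0.0028 0.0042 0 0 1; 0.0017 0.0025 0 0 1; 0.0011 0.0017 0 0 1; 0 0 0 0 1",
)

```text
time_s: 13.25
position: [0.4832, -0.3475, 0.0473]
ee_rot: [-0.0, 0.294, 0.956, 0.0]
force: [0.1, 0.4, 0.4]
finger_gap: 0.003
gripper_force: 0.0
```

```bash
python3 - <<'E'
from h import *
p=[.5505,-.2477,-.59]
c=r.camera("wrist");s=r.get_state();print(s["time_s"],J(p,s["position"]),s["position"],s["force"])
for k in("shaft_butt","shaft_tip","stop_point"):
    for n in r.spot_point(k,c)[:1]: print(k,n["confidence"],J(p,ray(c,n["centre"],.034)))
cv2.imwrite("pics/v7.png",cv2.resize(c["img"],None,fx=1.5,fy=1.5))
E
```

```text
13.3 [  -0.3 -120.5] [ 0.4831668  -0.34764415  0.04727644] [-0.5203857   0.10003151  0.20687995]
shaft_butt 0.62 [  -2.5 -107.5]
```

View pics/v7.png

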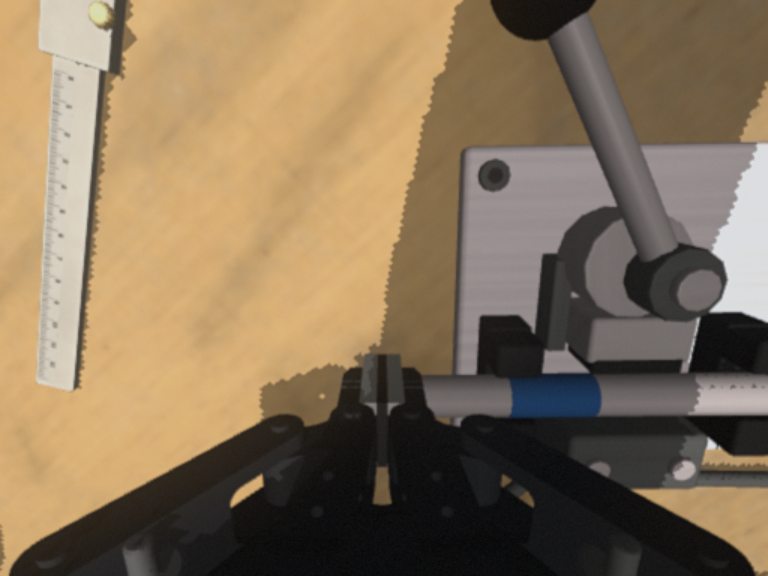

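Request:
carry_out(
  moves="0.0011 0.0017 0 0 1; 0.0011 0.0017 0 0 1; 0.0008 0.0012 0 0 1; 0 0 0 0 1",
)

```text
time_s: 13.95
position: [0.4863, -0.3429, 0.0473]
ee_rot: [0.0, 0.293, 0.956, 0.0]
force: [-0.4, -0.5, 0.9]
finger_gap: 0.0
gripper_force: 0.0
```

Request:
carry_out(
  moves="0.0008 0.0012 0 0 1; 0.0006 0.0008 0 0 1; 0 0 0 0 1",
)

```text
time_s: 14.32
position: [0.487, -0.342, 0.0474]
ee_rot: [-0.0, 0.294, 0.956, -0.001]
force: [-3.0, -4.2, -0.3]
finger_gap: -0.0
gripper_force: 2.6
```

Request:
carry_out(
  moves="-0.004 -0.006 0 0 1; -0.005 -0.0075 0 0 1; -0.005 -0.0075 0 0 1; 0 0 0.05 0 1; 0 0 0.05 0 1",
)

```text
time_s: 14.95
position: [0.4727, -0.362, 0.1476]
ee_rot: [-0.001, 0.294, 0.956, 0.001]
force: [-0.1, -0.4, 0.5]
finger_gap: 0.0
gripper_force: 0.0
```

Request:
carry_out(
  moves="-0.013 0.05 0 0 1; -0.013 0.05 0 0 1; -0.013 0.05 0 0 1; 0 0 0 0 1; 0 0 0 0 1",
)

```text
time_s: 15.58
position: [0.4351, -0.2126, 0.1477]
ee_rot: [0.001, 0.293, 0.956, -0.0]
force: [0.1, -0.0, -0.0]
finger_gap: 0.004
gripper_force: 0.0
```

```bash
python3 - <<'E'
from h import *
p=[.5505,-.2477,-.59]
c=r.camera("top")
for k in("shaft_butt","shaft_tip","stop_point","lever_knob","stop_thumb"):
    for n in r.spot_point(k,c)[:1]: print(k,n["confidence"],J(p,ray(c,n["centre"],.034)))
s=r.get_state();print(s["time_s"],J(p,s["position"]),s["position"],s["force"])
E
```

```text
shaft_butt 0.81 [  -6.7 -106.1]
shaft_tip 0.59 [111.2 -16.1]
stop_point 0.95 [ 0.6 89.9]
lever_knob 0.6 [-116.3  -84.7]
stop_thumb 0.64 [-81.9  99.1]
15.875 [-115.3  -35.4] [ 0.43496315 -0.21296977  0.14730911] [ 0.6032245   0.06524643 -0.21098933]
```

Request:
carry_out(
  moves="0 0 -0.03 0 1; 0 0 -0.035 0 1; 0 0 -0.02 0 1; 0 0 0 0 1; -0.0025 -0.0145 0 0 1",
)

```text
time_s: 16.5
position: [0.4325, -0.227, 0.0629]
ee_rot: [0.0, 0.293, 0.956, -0.0]
force: [1.0, -0.5, -0.3]
finger_gap: 0.0
gripper_force: 0.0
```

Request:
carry_out(
  moves="-0.002 -0.0075 0 0 1; -0.002 -0.0075 0 0 1; 0 -0.009 0 0 1; 0 -0.009 0 0 1; 0 0 0 0 1",
)

```text
time_s: 17.12
position: [0.428, -0.2607, 0.0624]
ee_rot: [-0.0, 0.294, 0.956, -0.001]
force: [0.1, 0.9, -0.3]
finger_gap: 0.0
gripper_force: 0.0
```

Request:
carry_out(
  moves="0.003 -0.009 0 0 1; 0.003 -0.009 0 0 1; 0.006 -0.008 0 0 1; 0.0055 -0.008 0 0 1; 0 0 0 0 1",
)

```text
time_s: 17.75
position: [0.4463, -0.2949, 0.0623]
ee_rot: [0.0, 0.294, 0.956, -0.001]
force: [-0.1, -0.3, 0.4]
finger_gap: 0.001
gripper_force: 0.3
```

Request:
carry_out(
  moves="0.002 -0.0014 0 0 1; 0.002 -0.0014 0 0 1; 0 0 0 0 1",
)

```text
time_s: 18.12
position: [0.4473, -0.2955, 0.0621]
ee_rot: [-0.003, 0.294, 0.956, -0.0]
force: [-6.9, 2.4, 5.3]
finger_gap: -0.0
gripper_force: 3.4
```

```bash
python3 - <<'E'
from h import *
p=[.5505,-.2477,-.59]
c=r.camera("wrist")
s=r.get_state();print(s["time_s"],J(p,s["position"]),s["force"])
print([(n["confidence"],J(p,ray(c,n["centre"],.047))) for n in r.spot_point("lever_knob",c)])
cv2.imwrite("pics/v8.png",cv2.resize(c["img"],None,fx=1.5,fy=1.5))
E
```

```text
18.175 [-59.2 -97.1] [-7.42902681  2.02408682  4.60292252]
[(0.73, array([ -44.3, -123.8]))]
```

View pics/v8.png

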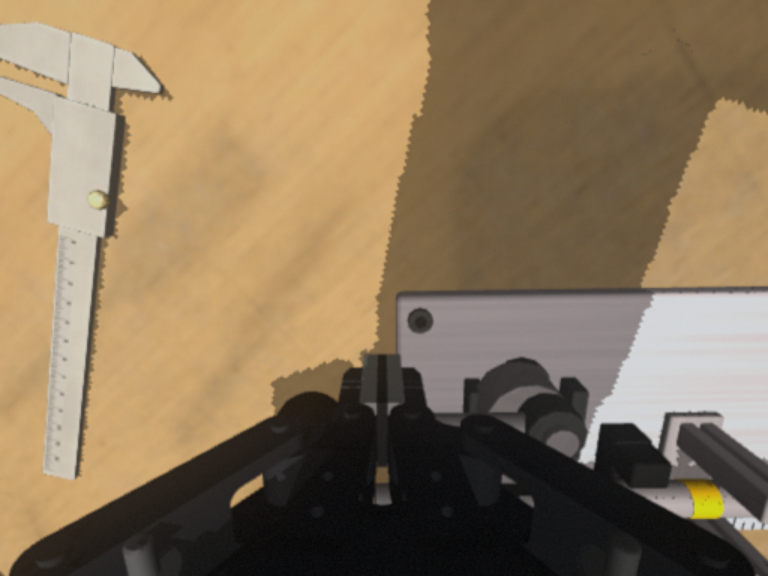

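Request:
carry_out(
  moves="0.0012 -0.0008 0 0 1; 0 0 0 0 1",
)

```text
time_s: 18.48
position: [0.4475, -0.2955, 0.0619]
ee_rot: [-0.004, 0.294, 0.956, 0.0]
force: [-8.3, 3.0, 6.2]
finger_gap: 0.001
gripper_force: 4.7
```

Request:
carry_out(
  moves="-0.012 0.008 0 0 1; -0.016 0.011 0 0 1; -0.016 0.011 0.03 0 1; -0.016 0.011 0.05 0 1; 0 0 0.06 0 1",
)

```text
time_s: 19.1
position: [0.3892, -0.2547, 0.2028]
ee_rot: [-0.001, 0.294, 0.956, 0.0]
force: [1.5, -1.2, -0.7]
finger_gap: -0.004
gripper_force: 0.0
```

Request:
carry_out(
  moves="0.016 0.03 0.04 0 1; 0.016 0.03 0 0 1; 0 0 0 0 1; 0 0 0 0 1",
)

```text
time_s: 19.6
position: [0.4227, -0.1963, 0.2422]
ee_rot: [0.0, 0.293, 0.956, -0.0]
force: [0.0, 0.7, 0.9]
finger_gap: 0.0
gripper_force: 0.0
```

```bash
python3 - <<'E'
from h import *
c=r.camera("wrist")
s=r.get_state();print(s["time_s"],s["position"],s["force"])
fit([c],np.array([.5505,-.2477,-.59,1.57,1.22,0]))
cv2.imwrite("pics/v9.png",cv2.resize(c["img"],None,fx=1.5,fy=1.5,interpolation=2))
E
```

```text
19.65 [ 0.42246576 -0.19649476  0.24193517] [-0.06430367 -0.6239854  -0.08206978]
stop_point [0.2 0. ] mm
stop_pivot [-1.1  1.8] mm
lever_pivot [ 0.1 -3.2] mm
stop_thumb [ 0.2 -0.2] mm
lever_knob [ 0.7 -0.2] mm
shaft_tip [-1.  -1.1] mm
shaft_butt [1.  2.1] mm
p [ 5.4860e-01 -2.4790e-01 -6.1260e-01  1.6263e+00  1.2708e+00 -1.0000e-03]
saw_slot [ 0.5745 -0.2111  0.034 ]
stop_point [ 0.6061 -0.1661  0.034 ]
stop_pivot [ 0.5795 -0.1413  0.05  ]
lever_pivot [ 0.4916 -0.2507  0.047 ]
stop_thumb [ 0.5413 -0.1175  0.05  ]
lever_knob [ 0.4446 -0.3251  0.047 ]
shaft_tip [ 0.6067 -0.1653  0.034 ]
shaft_butt [ 0.4917 -0.3289  0.034 ]
```

View pics/v9.png

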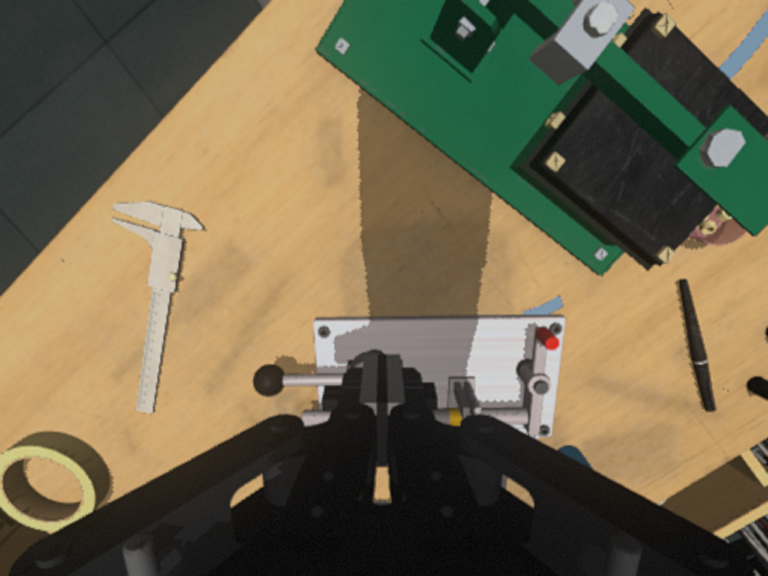

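The picture shows the shaft tip (527,415) touching the blade of the stop, which lies across. The peg is at (548,340). The lever lies along the shaft with its knob at (268,380). The fit gives the shaft within 1 mm of the stop point and both joints at their limits, and the other things lie as they were.

```bash
python3 -c "
from plant import r
print(r.finish_job())"
```

```text
the job is handed in; nothing more can be done
None
```

The job is handed in: the length stop is fully across, the shaft's yellow-banded end is against it to within about 1 mm by camera, and the cam lever is pushed round to its limit; the hand-in returned no verdict. It was all done with the closed fingertip in about 20 s with no more than about 11 N at the wrist, and I did not touch the saw, pen, calliper or glue bottle.

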